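Clamp a flanged hub on the tilted bench fixture with a slotted C-washer

TASK

Clamp the flanged steel hub in the bench fixture: set it flange down over the stud's head, flat on the tilted seat, then slip the slotted washer that fits the stud closely (not the wide-slotted one) sideways round the stud, under its head, until it is fully home, let go of it, and last throw the clamp lever all the way down so that the stud's head grips the washer. Leave the nail jar, the paint tin and the screw carton where they stand.

Things in the scene. Friction and masses are not known exactly. Their poses are not given: they have to be found in the camera images.
- seat: the fixture's tilted seat: aluminium plate 94x94x10 mm on a grey cast wedge bolted to the bench (base 172x150x12 mm). Origin: centre of its upper face, on the stud's axis, 72 mm above the bench. z: square to the face, along the stud, leaning 30 degrees from vertical to the robot's left; x: up the slope, to the right; y: level, away from you. A chamfered spigot 28 mm wide, 5 mm high centres the hub.
- stud: draw stud 12 mm thick with a flanged hexagon head 24 mm wide, 12 mm high. Origin on its axis, in the seat's face while the lever is up; z along the stud. Head's underside 42 mm along z (14 mm above a seated hub), top 54 mm. Throwing the lever draws it down 9.4 mm per rad; sprung, 7 N per mm once the head meets something.
- clamp_lever (a joint): hinge of the clamp lever, rad: 0 fully up (its arm 48 degrees above level), 0.9 fully thrown (arm just below level); it starts between 0 and 0.15. It has stiff friction and stays where it is left; pushing its ball takes about 4 to 6 N.
- lever_ball (a point): centre of the black ball, 26 mm in diameter, on the end of the clamp lever, on the side of the fixture towards the robot (its -y side), 90 mm from the hinge. Thrown, the ball swings down and outward to the left (the seat's -x) to about 29 mm above the bench.
- lever_pivot (a point): point on the lever's hinge axis (level, along the seat's y) in the ball's plane of swing, 34 mm above the bench.
- hub_center (a point): centre, half-way up, of the flanged hub: plain steel, 28 mm high, lying flange down between nail jar and paint tin; flange 66 mm wide and 10 mm thick below, barrel 50 mm wide and 18 mm high above, 31 mm bore right through, which passes over the stud's head. z from flange to barrel. Seated, this point lies 14 mm above the seat's face on the stud's axis.
- c_washer_slot (a point): the right slotted washer: plain steel C-plate 54 mm wide, 8 mm thick, lying flat, slot 15 mm wide with flared mouth. Point: centre of the slot's round closed end, mid-thickness; home, it is on the stud's axis 32 mm above the seat. x out through the mouth (rim at 27 mm), z up. Behind (-x) a tail 24 mm wide runs to 63 mm. With the tail up the slope, its own weight keeps it on the stud.
- c_washer_tab (a point): centre of that washer's upright grip tab, welded along its tail: 28 mm long (x), 10 mm thick (y), from 8 to 32 mm above the washer's underside; this point is 20 mm above the underside, 47 mm behind the slot point (-x), 16 mm above it. Axes as the slot point's.
- wide_washer_slot (a point): the same point on the wrong washer: the same kind of part but 68 mm in outer diameter with a slot 28 mm wide, which would slip over the stud's head; it is not used.
- nail_jar: glass jar of nails with a yellow lid, 70 mm in diameter, 97 mm high, standing close beside the hub. Origin: centre of the underside. Leave it standing.
- paint_tin: paint tin, 77 mm in diameter, 77 mm high, standing close on the hub's other side. Origin: centre of the underside. Leave it standing.
- screw_carton: small carton of screws, 76x98x34 mm, beyond the two washers, by the red case. Origin: centre of the underside. Leave it.
Not all that is in view belongs to the job. What is shaped like the part that bears c_washer_slot but black or turquoise is not meant. Leave any blue look-alike of the part that bears hub_center alone.

How it is judged:
By the outcome, as a careful person would: the job done as asked, in the order asked, and still so for the second after the job is handed in, with the robot touching nothing.
It also fails if it takes over 70 s, if anything falls off the work surface, if the arm or the gripper's body presses on something with over 40 N, if the wrist force passes 120 N, or if a joint passes its speed limit or range.

ROBOT

A 6-joint arm with a two-finger parallel gripper is mounted at the origin on a cart in front of the work surface, level with it; the furniture and walls round the work are solid. World frame = base frame: x ahead of the robot, y to its left, z up, the work surface at z = 0. Lengths are in m, angles in rad, forces in N, time in s.
With the tool pointing down it reaches from about 0.35 to 0.875 m from the base axis. Payload 4.2 kg.
Tool frame: the origin (TCP) lies between the finger pads; the fingertips stand 25 mm ahead of it and the grasp point (between the pads) lies 6 mm ahead of it; z points along the fingers, y is the line along which they close (so a half turn about z gives the same grasp; the last joint's range is limited). The gripper opens to 87 mm and grips with 3 to 60 N. Pads are 19 mm wide; open, the fingers measure 117 mm over their backs; the gripper's body (75 mm by 190 mm) begins 51 mm behind the grasp point.
Start: joints at [-0.996, 0.385, 0.008, 0, -1.194, -0.259], TCP at [0.194, -0.594, 0.248] pointing down, gripper open.
Joint ranges: [-3.14, 3.14], [-1.21, 2.06], [-1.07, 1.41], [-3.16, 2.05], [-2.99, -0.16], [-3.1, 3.1]. Speed limits (rad/s): [2.79, 2.79, 3.14, 3.14, 3.14, 3.14].

INTERFACE

Orientations are given as a unit quaternion [w, x, y, z].
In Python, from rig import manip gives the robot as it stands.
- The arm moves only by the tool apply_moves, never from a script. Its argument "plan" is one flat list of numbers, 7 for each row, row after row: the turn, a rotation vector about the tool's x, y, z in rad, then the shift along the tool's x, y, z in mm, then the opening, from 0 (shut) to 1 (fully open). In form: [wx, wy, wz, tx, ty, tz, hand, wx, wy, wz, tx, ty, tz, hand, ...]. A call has 1 to 20 rows; each row shifts and turns the commanded pose from where the row before left it, along the tool's axes as they then stand; what a row does not reach is not made up. A row lasts 1/10 s, in which the tool goes at most 50 mm and 8.59 degrees, less where a joint would pass 70% of its speed; a pose out of reach is approached as far as the arm can. A call is refused whole if a number of a shift passes 50 or a number of a turn 0.15, either way. A call with a gripper value outside its range is refused whole. The fingers move at their own pace and stop on an object; "newtons" is the grip in N (left out, the last holds). Time passes only in rows, so rows that do not move let the fingers close. It gives the time, the measured TCP pose, the force, the opening and the grip force at its end, in the units of the state.
- manip.state(): the state, without advancing time (a new reading comes with each control period).
- manip.snapshot(name): name is "scene" or "top" or "wrist"; returns (picture, depth): 384x512x3 uint8, blue, green, red; 384x512 float32, m along the optical axis (not along the pixel's ray), 0 where there is no reading.
- manip.camera_params(name): a dict with "fovy" (degrees; the focal length in pixels is half the picture's height over the tangent of half this angle, whatever the lens; pixels are square), "cx", "cy" (the principal point, pixels), "rvec" (rotation vector, rad) and "tvec" (3), from world to camera coordinates, as OpenCV has them. Camera axes: x right, y down, z forward; pixel columns grow to the right and rows downward; lengths in m; the calibration is good to about 2 mm. A picture is of the moment at which its call begins: read the wrist's pose just before it. camera_params takes no time and is no camera call; for the wrist camera it gives the pose at the moment of the call.
- manip.finish_job(): hands the job in; it is judged then, once.
The state is a dict: "time": time; "joint_positions": joint angles; "joint_vel": joint speeds; "tau": joint torques, N m; "ee_pos": TCP position; "ee_rot": TCP orientation; "force": force on the tool from outside, world axes, zero at the start; "moment": the same for the moment, N m; "gripper_width": finger opening in m; "gripper_force": force on a finger pad.
Only numpy, scipy, OpenCV 4.12 (cv2) and the standard library are available. Lean on these libraries where they do the work, as an engineer would, in place of code of your own. Each camera call takes 0.05 s, during which the arm holds its last target. There are 200 camera calls.

## Working session

There is one attempt and no reset: what is moved stays moved. The work goes in short steps, Python scripts to look and compute and a tool call to move; the robot and the scene stay as the last step left them, time stands still between calls to the robot, and variables do not carry over. Pictures are saved under pics/ and viewed, at most 10 in all, crops included, and the job is handed in when it is done.

Besides the shell and the picture viewer there is one more tool, called after "Emit:" as name(argument=value, ...) on one line, values as JSON. apply_moves: Moves the arm, as the interface text tells. Its arguments: {"type":"object","properties":{"plan":{"type":"array"},"newtons":{"type":"number"}},"required":["plan"]}

```bash
mkdir -p pics; ls; cat > h.py <<'E'
import numpy as np, cv2
from rig import manip
from scipy.spatial.transform import Rotation as R
def cam(n):
    p=manip.camera_params(n); f=192/np.tan(np.radians(p['fovy'])/2)
    return f,p['cx'],p['cy'],R.from_rotvec(np.ravel(p['rvec'])).as_matrix(),np.ravel(p['tvec'])
def shot(n,tag):
    c=cam(n); im,d=manip.snapshot(n); np.savez(f'{tag}.npz',im=im,d=d,f=c[0],cx=c[1],cy=c[2],R=c[3],t=c[4]); return im,d,c
def load(tag):
    z=np.load(f'{tag}.npz'); return z['im'],z['d'],(float(z['f']),float(z['cx']),float(z['cy']),z['R'],z['t'])
def cloud(d,c):
    f,cx,cy,Rm,t=c; v,u=np.indices(d.shape); P=np.stack([(u-cx)/f*d,(v-cy)/f*d,d],-1)
    return (P-t)@Rm
def ray(u,v,c,z):
    f,cx,cy,Rm,t=c; o=-Rm.T@t; r=Rm.T@np.array([(u-cx)/f,(v-cy)/f,1]); return o+r*(z-o[2])/r[2]
def proj(P,c):
    f,cx,cy,Rm,t=c; q=Rm@np.array(P)+t; return q[0]/q[2]*f+cx,q[1]/q[2]*f+cy
E
python3 - <<'E'
from h import *
a=shot('scene','scene0')[0]; b=shot('top','top0')[0]
cv2.imwrite('pics/s0.png',a);cv2.imwrite('pics/t0.png',b)
s=manip.state(); print(s)
for n in('scene','top'): print(n,manip.camera_params(n))
E
```

```text
pics
{'time': 0.1, 'joint_positions': array([-9.96399023e-01,  3.85460234e-01,  6.78267266e-03, -4.17165775e-04,
       -1.19401458e+00, -2.58595310e-01]), 'joint_vel': array([ 0.00241434, -0.00073911,  0.00190363,  0.00160344,  0.00095663,
       -0.00023428]), 'tau': array([-1.23853724e-04, -3.91691279e+01,  1.87936199e+01,  4.23183650e+00,
        1.34538417e-02, -8.27317172e-05]), 'ee_pos': array([ 0.19397304, -0.5936276 ,  0.24659122]), 'ee_rot': array([-2.06180427e-04, -1.57169619e-01,  9.87571149e-01,  9.45309315e-04]), 'force': array([0.10846356, 0.15959509, 0.43829456]), 'moment': array([ 0.03404122, -0.0213672 ,  0.01570242]), 'gripper_force': 0.0, 'gripper_width': 0.08684851011087118}
scene {'fovy': 42.06232044922605, 'cx': 254.23201604623173, 'cy': 201.77495277373941, 'rvec': array([ 1.8742697 , -0.97875536,  0.55369412]), 'tvec': array([-0.32477069,  0.28658275,  1.75059366])}
top {'fovy': 43.59703188383424, 'cx': 253.44358958331523, 'cy': 182.08070576228192, 'rvec': array([ 2.14842308, -2.09456851,  0.20315862]), 'tvec': array([-0.03188   ,  0.49907883,  1.52190021])}
```

View pics/s0.png

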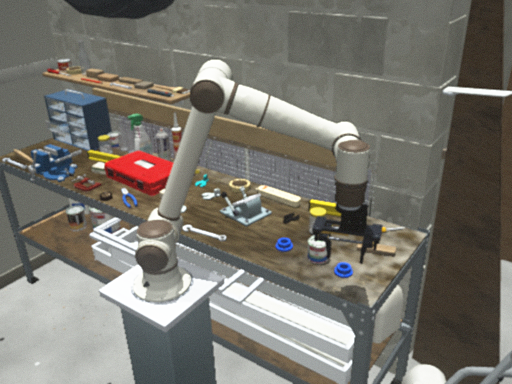

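View pics/t0.png

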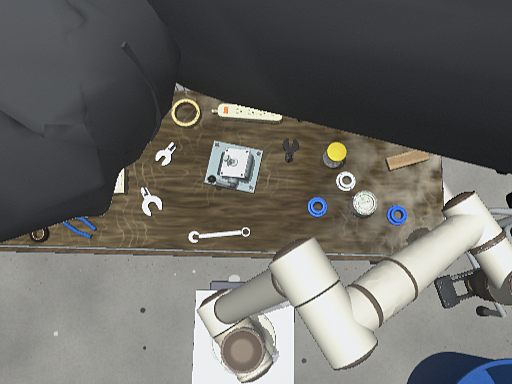

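The top view shows these things:
- **Hub:** bare steel ring at (345,181), between the jar at (335,153) and the tin at (364,203). The blue look-alikes are at (317,207) and (397,215).
- **Washers:** steel C-plates at (166,153) and (151,201). The black one is at (290,149), and the turquoise one shows only in the scene view at (202,180).
- **Fixture:** at (235,165).

Next is a close crop.

```bash
python3 - <<'E'
from h import *
im,d,c=load('top0')
a=cv2.resize(im[125:225,120:270],None,fx=5,fy=5,interpolation=cv2.INTER_CUBIC)
cv2.imwrite('pics/c1.png',a)
P=cloud(d,c)
for n,(u,v) in dict(hub=(345,181),jar=(335,153),tin=(364,203),w1=(166,153),w2=(151,201),seat=(235,162)).items():
    print(n,ray(u,v,c,{'hub':.028,'jar':.097,'tin':.077,'seat':.12}.get(n,.008)).round(4),P[v,u].round(3))
for n,(x0,y0,x1,y1) in dict(w1=(150,138,180,170),w2=(135,180,168,222)).items():
    s=im[y0:y1,x0:x1].astype(int); m=((s.min(2)>115)&(s.max(2)-s.min(2)<40)).astype(np.uint8)
    n_,L,st,ce=cv2.connectedComponentsWithStats(m); k=1+np.argmax(st[1:,4]); print(n,st[k],ce[k]+[x0,y0])
    for r in (L==k): print(''.join('#' if q else '.' for q in r))
E
```

```text
hub [ 0.515  -0.3225  0.028 ] [ 0.52  -0.328  0.001]
jar [ 0.5918 -0.2781  0.097 ] [ 0.592 -0.278  0.096]
tin [ 0.4353 -0.3727  0.077 ] [ 0.436 -0.373  0.075]
w1 [0.6002 0.2799 0.008 ] [0.6   0.28  0.009]
w2 [0.4346 0.3199 0.008 ] [0.434 0.32  0.009]
seat [0.5485 0.0402 0.12  ] [0.557 0.042 0.086]
w1 [  5   4  21  24 216] [165.13425926 154.24537037]
..............................
..............................
..............................
..............................
.....................##.......
....................####......
...................#####......
...................####.......
..................####...#....
.................####...##....
................##.#...###....
...............#####..###.....
..........##########..##......
........###############.......
.......################.......
.......###############........
......###############.........
......###############.........
.....#######...######.........
.....######....######.........
.....#####.....######.........
.....####.....#######.........
......##.....########.........
.............#######..........
....
[... 1024 characters left out ...]
##############......
........#######....########......
.......#######.......######......
.......######........######......
.......######.........#####......
.......######.........#####......
.......######..........####......
.......#######.........####......
.......#######..........###......
........#######..................
........#######..................
.........#######.................
..........######.................
...........#####.................
.............###.................
.................................
.................................
.................................
.................................
.................................
.................................
```

View pics/c1.png

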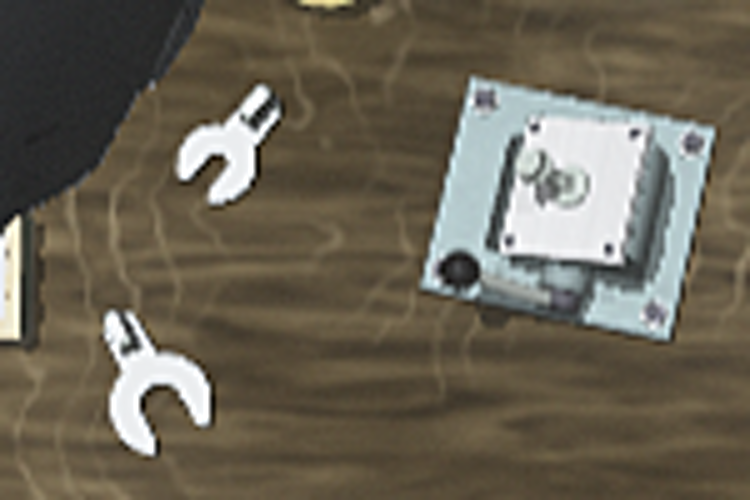

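I take the washer at (166,153), because it has the smaller plate and the narrower slot. The one at (151,201) has the wide slot. I'll move over the hub for a closer look.

Emit:
apply_moves(plan=[0,0,0,-28,11,0,1,0,0,0,-28,11,0,1,0,0,0,-28,11,0,1,0,0,0,-28,11,0,1,0,0,0,-28,11,0,1,0,0,0,-28,11,0,1,0,0,0,-28,11,0,1,0,0,0,-28,11,0,1,0,0,0,-28,11,0,1,0,0,0,-28,11,0,1,0,0,0,-28,11,0,1,0,0,0,-28,11,0,1,0,0,0,-28,12,0,1,0,0,0,-25,12,0,1,0,0,-0.113,0,0,0,1,0,0,-0.113,0,0,0,1,0,0,0,0,0,0,1])

```text
time: 1.8
ee_pos: [0.5154, -0.3245, 0.2469]
ee_rot: [-0.0, -0.268, 0.963, 0.0]
force: [0.2, 0.4, 1.3]
gripper_width: 0.0875
gripper_force: 0.0
```

```bash
python3 - <<'E'
from h import *
im,d,c=shot('wrist','w1'); cv2.imwrite('pics/w1.png',im)
s=manip.state(); print(s['ee_pos'],R.from_quat(np.roll(s['ee_rot'],-1)).as_matrix().round(3),s['joint_positions'].round(2))
print('cam pos in tool',R.from_quat(np.roll(s['ee_rot'],-1)).as_matrix().T@(-c[3].T@c[4]-s['ee_pos']))
# base plate corners from top view
im,d,ct=load('top0')
Q=[ray(120+u/5-.4,125+v/5-.4,ct,.012) for u,v in[(475,77),(715,127),(668,340),(420,292)]]
print(np.array(Q).round(4), np.mean(Q,0)); e=(Q[1]-Q[0]+Q[2]-Q[3]);print(np.degrees(np.arctan2(e[1],e[0])))
print('slot',ray(120+220/5,125+163/5,ct,.008),'tail',ray(120+262/5,125+105/5,ct,.02))
E
```

```text
[ 0.51528951 -0.32472075  0.24702634] [[-0.858 -0.514 -0.001]
 [-0.514  0.858  0.001]
 [ 0.001  0.001 -1.   ]] [-0.3   0.36 -0.03 -0.   -1.18 -0.73]
cam pos in tool [ 0.07562275 -0.00017656 -0.13690741]
[[ 0.649   0.1166  0.012 ]
 [ 0.6181 -0.0474  0.012 ]
 [ 0.4709 -0.0192  0.012 ]
 [ 0.4992  0.1474  0.012 ]] [0.55929763 0.04935069 0.012     ]
-100.1458069404761
slot [0.58398459 0.28568194 0.008     ] tail [0.62204534 0.25744509 0.02      ]
```

View pics/w1.png

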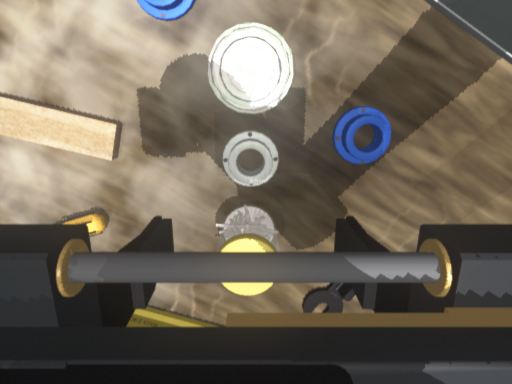

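The wrist view shows the steel hub at (250,158), the tin at (250,66) above it and the jar's yellow lid at (247,265) below it. I'll find the hub's centre from depth.

```bash
python3 - <<'E'
from h import *
im,d,c=load('w1'); P=cloud(d,c)
s=manip.state(); T=R.from_quat(np.roll(s['ee_rot'],-1)).as_matrix()
sub=np.zeros(d.shape,bool); sub[115:205,205:300]=1
for lo,hi in((.021,.04),(.005,.04)):
    m=sub&(P[...,2]>lo)&(P[...,2]<hi)&(np.hypot(P[...,0]-.515,P[...,1]+.325)<.05)
    q=P[m][:,:2].astype(np.float32); (x,y),r=cv2.minEnclosingCircle(q); print(lo,m.sum(),(x,y),r,np.median(P[m][:,2]), q.min(0)/2+q.max(0)/2)
# circle by image: bore dark hole
e=cv2.Canny(cv2.cvtColor(im,cv2.COLOR_BGR2GRAY)[120:198,208:294],60,150)
C=cv2.HoughCircles(cv2.cvtColor(im,cv2.COLOR_BGR2GRAY)[115:205,205:300],cv2.HOUGH_GRADIENT,1,5,param1=120,param2=12,minRadius=10,maxRadius=34)
for u,v,r in (C[0][:5] if C is not None else []): print(u+205,v+115,r,ray(u+205,v+115,c,.010),ray(u+205,v+115,c,.028))
E
```

```text
0.021 997 (0.5162569284439087, -0.32846033573150635) 0.025097345933318138 0.027448563845783612 [ 0.5162025  -0.32871962]
0.005 1979 (0.5162153840065002, -0.3283926248550415) 0.033037200570106506 0.02134543473375501 [ 0.5160788  -0.32864568]
250.5 158.5 27.1 [ 0.51562728 -0.32812587  0.01      ] [ 0.51249929 -0.32984289  0.028     ]
248.5 163.5 22.4 [ 0.52189916 -0.32707609  0.01      ] [ 0.5184693  -0.32884364  0.028     ]
254.5 154.5 22.4 [ 0.50921585 -0.32658611  0.01      ] [ 0.50639645 -0.32837724  0.028     ]
247.5 154.5 23.0 [ 0.51339075 -0.33350811  0.01      ] [ 0.51037041 -0.33496607  0.028     ]
256.5 161.5 21.0 [ 0.51506492 -0.32033535  0.01      ] [ 0.511964   -0.32242734  0.028     ]
```

Emit:
apply_moves(plan=[0,0,0,1.2,-3.7,33,1,0,0,0,0,0,33,1,0,0,0,0,0,33,1,0,0,0,0,0,33,1,0,0,0,0,0,33,1,0,0,0,0,0,33,1,0,0,0,0,0,11,1,0,0,0,0,0,0,1,0,0,0,0,0,0,0,0,0,0,0,0,0,0,0,0,0,0,0,0,0,0,0,0,0,0,0,0,0,0,0,0,0,0,0], newtons=35)

```text
time: 3.15
ee_pos: [0.5166, -0.3288, 0.0392]
ee_rot: [0.0, -0.268, 0.964, -0.0]
force: [-0.7, 0.7, 1.2]
gripper_width: 0.0548
gripper_force: 0.0
```

Emit:
apply_moves(plan=[0,0,0,0,0,0,0,0,0,0,0,0,0,0,0,0,0,0,0,0,0])

```text
time: 3.45
ee_pos: [0.5164, -0.3287, 0.039]
ee_rot: [0.0, -0.268, 0.964, -0.0]
force: [-1.4, 1.8, 3.2]
gripper_width: 0.0496
gripper_force: 35.0
```

Emit:
apply_moves(plan=[0,0,0,0,0,-20,0,0,0,0,0,0,-42,0,0,0,0,0,0,-42,0,0,0,0,0,0,-42,0,0,0,0,0,0,-42,0,0,0,0,0,0,-42,0,0,0,0,-28,27,0,0,0,0,0,-28,27,0,0,0,0,0,-28,27,0,0,0,0,0,-28,27,0,0,0,0,0,-28,27,0,0,0,0,0,-28,27,0,0,0,0,0,-28,27,0,0,0,0,0,-28,26,0,0,0,0,0,-28,26,0,0,0,0,0,-29,26,0,0,0,0,0.12,0,0,0,0,0,0,0.12,0,0,0,0,0,0,0.12,0,0,0,0,0,0,0.12,0,0,0,0])

```text
time: 5.45
ee_pos: [0.6187, 0.0452, 0.2665]
ee_rot: [-0.002, -0.028, 1.0, -0.0]
force: [-0.1, 0.6, -4.1]
gripper_width: 0.0494
gripper_force: 35.0
```

Emit:
apply_moves(plan=[0,0,0.12,0,0,0,0,0,0,0.12,0,0,0,0,0,0,0,0,0,0,0])

```text
time: 5.75
ee_pos: [0.6187, 0.0449, 0.2667]
ee_rot: [-0.002, 0.089, 0.996, -0.0]
force: [0.3, -0.7, -2.9]
gripper_width: 0.0496
gripper_force: 35.0
```

```bash
python3 - <<'E'
from h import *
im,d,c=shot('wrist','w2'); cv2.imwrite('pics/w2.png',im)
s=manip.state(); print(s['ee_pos'],R.from_quat(np.roll(s['ee_rot'],-1)).as_matrix().round(3),s['joint_positions'].round(2))
P=cloud(d,c)
for u,v in((256,150),(230,150),(280,150),(200,200)): print(u,v,P[v,u].round(3),im[v,u])
E
```

```text
[0.61883601 0.0448671  0.26700074] [[-0.985  0.175 -0.003]
 [ 0.175  0.985 -0.   ]
 [ 0.003 -0.001 -1.   ]] [ 0.33  0.37  0.03 -0.   -1.24 -2.08]
256 150 [0.601 0.049 0.066] [182 183 186]
230 150 [0.595 0.024 0.079] [176 178 181]
280 150 [0.609 0.075 0.049] [163 165 168]
200 200 [ 0.664 -0.035 -0.001] [ 96 122 141]
```

View pics/w2.png

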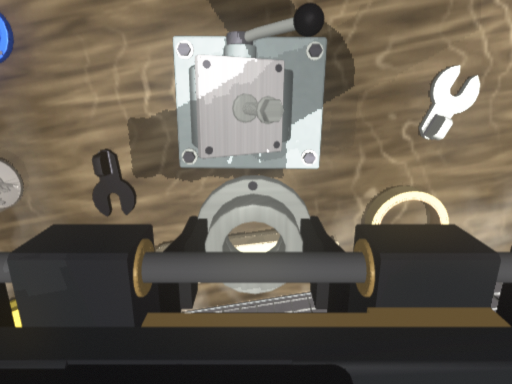

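The wrist view shows the seat plate at (240,107), the stud head at (268,110), the lever ball at (309,19) and the right washer at (455,95). I'll now measure the fixture, ball and washer.

```bash
cat > fx.py <<'E'
from h import *
def frame(yaw,o):
    x=np.array([np.cos(yaw)*np.cos(np.pi/6),np.sin(yaw)*np.cos(np.pi/6),.5]); y=np.array([-np.sin(yaw),np.cos(yaw),0]); 
    return np.stack([x,y,np.cross(x,y)],1),np.array(o)
E
python3 - <<'E'
from fx import *
im,d,c=load('w2'); P=cloud(d,c)
yaw=np.radians(-100.1)
# seat plane: bright plate region
m=np.zeros(d.shape,bool); m[50:165,185:300]=1; m&=(d>0)
q=P[m]
F,_=frame(yaw,[0,0,0]); n=F[:,2]
h=q@n; hist,e=np.histogram(h,np.arange(h.min(),h.max(),.002)); k=np.argmax(hist); h0=e[k]+.001
for _ in range(3):
    s=q[abs(q@n-h0)<.003]; ce=s.mean(0); n=np.linalg.svd(s-ce,full_matrices=False)[2][2]; n*=np.sign(n[2]); h0=ce@n
print('normal',n,'tilt',np.degrees(np.arccos(n[2])),'yaw',np.degrees(np.arctan2(-n[1],-n[0])),len(s))
rect=None
Fy,_=frame(np.arctan2(-n[1],-n[0]),0*n)
uv=(s@Fy)[:,:2]; r=cv2.minAreaRect((uv*1000).astype(np.float32)); print('rect',r)
o=Fy[:,:2]@(np.array(r[0])/1000)+n*h0; print('seat centre',o)
# head
t=q[(q@n-h0>.045)&(q@n-h0<.065)]; a=(t-o)@Fy; print('head',len(a),a.min(0),a.max(0),np.median(a,0))
(x,y),rr=cv2.minEnclosingCircle((a[:,:2]*1000).astype(np.float32)); print(x,y,rr)
# yaw from base plate edges
mb=(abs(P[...,2]-.012)<.005); mb[:, :160]=0; mb[:,340:]=0; mb[180:]=0
pb=(P[mb][:,:2]*1000).astype(np.float32); print('base',cv2.minAreaRect(pb))
# ball
g=im.max(2)<60; g[:, :285]=0; g[:,335:]=0; g[45:]=0
L,lab,st,cen=cv2.connectedComponentsWithStats(g.astype(np.uint8)); k=1+np.argmax(st[1:,4]); print(st[k],cen[k])
pb=P[(lab==k)&(d>0)]; print('ball pts',np.median(pb,0),pb[:,2].max()); u,v=cen[k]
for z in(.09,.1): b=ray(u,v,c,z); print('ball',b,(b-o)@Fy)
# washer
m=(P[...,2]>.004)&(P[...,2]<.02); m[:, :405]=0; m[160:]=0; m&=(im.max(2)>120)
w=P[m]; (x,y),rr=cv2.minEnclosingCircle((w[:,:2]*1000).astype(np.float32)); print('w enc',x,y,rr,len(w))
tb=P[(P[...,2]>.022)&(P[...,2]<.045)&(np.indices(d.shape)[1]>405)&(np.indices(d.shape)[0]<160)]; print('tab',len(tb),tb.mean(0),cv2.minAreaRect((tb[:,:2]*1000).astype(np.float32)))
E
```

```text
normal [0.09287022 0.49084512 0.86628297] tilt 29.97047179026314 yaw -100.71398259008689 7099
rect ((-91.84332275390625, 538.4071044921875), (94.09280395507812, 94.01728820800781), 0.19174519181251526)
seat centre [0.5564438  0.04484227 0.07194326]
head 525 [-0.01023714 -0.01055574  0.04504528] [0.01171409 0.01159839 0.05590992] [ 0.0033781  -0.0005831   0.05345527]
0.46641501784324646 0.2736571133136749 11.33010482788086
base ((557.1410522460938, 49.21095275878906), (172.35064697265625, 150.1958465576172), 79.36572265625)
[294   3  30  34 819] [308.26862027  19.54700855]
ball pts [0.49554644 0.11104678 0.10946256] 0.114625477761159
ball [0.49240239 0.11467481 0.09      ] [-0.04008347 -0.07590732  0.04399233]
ball [0.49406927 0.11284092 0.1       ] [-0.03379133 -0.07392857  0.05190656]
w enc 596.7661743164062 277.1756591796875 43.84894561767578 1629
tab 295 [0.61934609 0.25942386 0.02935862] ((619.669677734375, 260.6629943847656), (11.10132884979248, 25.981904983520508), 53.014503479003906)
```

Emit:
apply_moves(plan=[0,0,0.01,0,0,0,0,0.131,0,0,0,0,0,0,0.131,0,0,0,0,0,0.131,0,0,0,0,0,0.131,0,0,0,0,0,0,0,0,0,0,0,0])

```text
invalid input
```

```bash
cat >> fx.py <<'E'
SF,SO=frame(np.radians(-100.65),[.5566,.0449,.072])
def go(p,Rd,msg=''):
    s=manip.state(); T=R.from_quat(np.roll(s['ee_rot'],-1)).as_matrix()
    print(msg,'seat coords now',((s['ee_pos']-SO)@SF*1000).round(1),'turn(tool)',R.from_matrix(T.T@Rd).as_rotvec().round(3),'shift in tool now',(T.T@(p-s['ee_pos'])*1000).round(1),'after turn',(Rd.T@(p-s['ee_pos'])*1000).round(1),'F',s['force'].round(1),'q',s['joint_positions'].round(2))
def seat(x,y,z): return SO+SF@(np.array([x,y,z])/1000)
RH=np.stack([-SF[:,1],-SF[:,0],-SF[:,2]],1)
E
python3 -c "
from fx import *
go(seat(0,0,150),RH)"
```

```text
seat coords now [ 87.6  61.2 174.6] turn(tool) [0.523 0.    0.01 ] shift in tool now [60.4 64.2 65.2] after turn [61.2 87.6 24.6] F [-0.2  0.1 -3.3] q [ 0.33  0.37  0.03 -0.   -1.24 -2.08]
```

Emit:
apply_moves(plan=[0,0,0.01,0,0,0,0,0.131,0,0,0,0,0,0,0.131,0,0,0,0,0,0,0.131,0,0,0,0,0,0,0.13,0,0,0,0,0,0,0,0,20,29,8,0,0,0,0,20,29,8,0,0,0,0,21,29,8,0,0,0,0,0,0,0,0,0,0,0,0,0,0,0])

```text
invalid input
```

```bash
python3 -c "
from fx import *
go(seat(0,0,150),RH)
im,d,c=shot('wrist','w3'); cv2.imwrite('pics/w3.png',im)"
```

```text
seat coords now [ 87.6  61.2 174.6] turn(tool) [0.523 0.    0.01 ] shift in tool now [60.4 64.2 65.2] after turn [61.2 87.6 24.6] F [-0.2  0.1 -3.3] q [ 0.33  0.37  0.03 -0.   -1.24 -2.08]
```

View pics/w3.png

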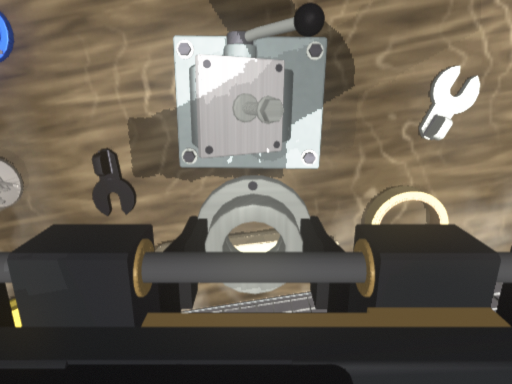

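The arm has not moved, so the picture is the same as before. My rows were miscounted, so I'm sending them again.

Emit:
apply_moves(plan=[0,0,0.01,0,0,0,0,0.131,0,0,0,0,0,0,0.131,0,0,0,0,0,0,0.131,0,0,0,0,0,0,0.13,0,0,0,0,0,0,0,0,0,20,29,8,0,0,0,0,20,29,8,0,0,0,0,21,29,8,0,0,0,0,0,0,0,0,0,0,0,0,0,0,0])

```text
time: 6.85
ee_pos: [0.5716, 0.1194, 0.2041]
ee_rot: [-0.024, 0.09, 0.962, -0.257]
force: [-0.3, -0.8, -2.7]
gripper_width: 0.0494
gripper_force: 35.0
```

```bash
python3 -c "
from fx import *
go(seat(0,0,150),RH)"
```

```text
seat coords now [  0.3   1.  152.4] turn(tool) [ 0.001 -0.    -0.   ] shift in tool now [1.  0.3 2.4] after turn [1.  0.3 2.4] F [-0.3 -0.8 -2.7] q [ 0.64  0.49 -0.17  0.36 -1.33 -2.55]
```

Emit:
apply_moves(plan=[0,0,0,0.8,0,22,0,0,0,0,0,0,22,0,0,0,0,0,0,22,0,0,0,0,0,0,22,0,0,0,0,0,0,12,0,0,0,0,0,0,0,0])

```text
time: 7.45
ee_pos: [0.561, 0.0681, 0.1172]
ee_rot: [-0.025, 0.091, 0.962, -0.258]
force: [-0.0, -0.4, -3.8]
gripper_width: 0.0498
gripper_force: 35.0
```

```bash
python3 -c "
from fx import *
go(seat(0,0,39),RH)"
```

```text
seat coords now [ 2.1  0.  50.9] turn(tool) [-0.001 -0.003 -0.003] shift in tool now [-0.   2.1 11.9] after turn [ 0.   2.1 11.9] F [-0.  -0.4 -3.8] q [ 0.57  0.54 -0.35  0.42 -1.1  -2.6 ]
```

Emit:
apply_moves(plan=[0,0,0,0,1.8,0,0,0,0,0,0,0,0,0,0,0,0,0,0,4,0,0,0,0,0,0,4,0,0,0,0,0,0,3,0,0,0,0,0,0,0,0])

```text
time: 8.05
ee_pos: [0.56, 0.0655, 0.1068]
ee_rot: [-0.025, 0.091, 0.962, -0.258]
force: [-0.0, -1.0, -3.2]
gripper_width: 0.0494
gripper_force: 35.0
```

```bash
python3 -c "
from fx import *
go(seat(0,0,39),RH)"
```

```text
seat coords now [-0.7 -0.5 40.5] turn(tool) [-0.    -0.002 -0.002] shift in tool now [-0.5 -0.7  1.5] after turn [-0.5 -0.7  1.5] F [-0.  -1.  -3.2] q [ 0.57  0.55 -0.37  0.42 -1.08 -2.61]
```

Within the spigot's reach and no contact load so far. I'll press down the last bit, then open.

Emit:
apply_moves(plan=[0,0,0,0,-0.6,1.5,0,0,0,0,0,0,1,0,0,0,0,0,0,0,0])

```text
time: 8.35
ee_pos: [0.5605, 0.0648, 0.1064]
ee_rot: [-0.024, 0.091, 0.962, -0.257]
force: [-1.9, 3.6, 1.6]
gripper_width: 0.0494
gripper_force: 35.0
```

```bash
python3 -c "
from fx import *
go(seat(0,0,39),RH)"
```

```text
seat coords now [-0.4  0.2 39.9] turn(tool) [ 0.001  0.    -0.002] shift in tool now [ 0.2 -0.4  0.9] after turn [ 0.2 -0.4  0.9] F [-1.9  3.6  1.6] q [ 0.57  0.55 -0.37  0.43 -1.07 -2.61]
```

Emit:
apply_moves(plan=[0,0,0,0,0,0,1,0,0,0,0,0,0,1,0,0,0,0,0,0,1,0,0,0,0,0,0,1,0,0,0,0,0,0,1,0,0,0,0,0,-20,1,0,0,0,0,0,-40,1,0,0,0,0,0,-40,1,0,0,0,0,0,-30,1,0,0,0,0,0,0,1,0,0,0,0,0,0,1])

```text
time: 9.45
ee_pos: [0.5721, 0.128, 0.2179]
ee_rot: [-0.024, 0.091, 0.962, -0.257]
force: [-0.6, -0.6, -0.6]
gripper_width: 0.0866
gripper_force: 0.0
```

```bash
python3 - <<'E'
from fx import *
im,d,c=shot('wrist','w4'); cv2.imwrite('pics/w4.png',im)
P=cloud(d,c); a=((P-SO)@SF)*1000
m=(d>0)&(np.hypot(a[...,0],a[...,1])<45)&(im.max(2)>0)
for lo,hi in((5,13),(24,32),(48,60)):
    k=m&(a[...,2]>lo)&(a[...,2]<hi); q=a[k]; print(lo,len(q),np.median(q[:,2]) if len(q) else '',cv2.minEnclosingCircle(q[:,:2].astype(np.float32)) if len(q) else '')
k=m&(a[...,2]>24)&(a[...,2]<32); q=a[k]; print(np.linalg.lstsq(np.c_[q[:,:2],np.ones(len(q))],q[:,2],rcond=None)[0])
go(seat(0,0,150),RH)
E
```

```text
5 1372 9.888469820336608 ((0.5302618145942688, 0.6246745586395264), 32.81127166748047)
24 1447 27.84212345338219 ((0.32182374596595764, 0.6448936462402344), 25.006118774414062)
48 486 53.78402271554917 ((-0.4317229986190796, 0.06166066229343414), 10.60382080078125)
[-1.57148852e-03  5.26184428e-03  2.77885315e+01]
 seat coords now [ -0.   -0.5 167.6] turn(tool) [-0.    -0.003 -0.002] shift in tool now [-0.6 -0.  17.6] after turn [-0.5 -0.  17.6] F [ 0.  -0.8  0.4] q [ 0.65  0.48 -0.14  0.35 -1.37 -2.55]
```

View pics/w4.png

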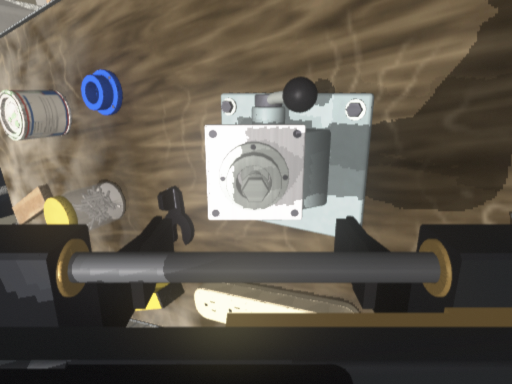

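The wrist view shows the hub seated round the stud, with the stud head at (254,180) and its top face flat at 27.8 mm. The black ball is at (300,94). I'll go to the washer now: untilt and turn back.

Emit:
apply_moves(plan=[-0.131,0,0,0,0,-20,1,-0.131,0,0,0,0,-20,1,-0.131,0,0,0,0,0,1,-0.131,0,0,0,0,0,1,0,0,-0.14,0,0,0,1,0,0,-0.14,0,0,0,1,0,0,-0.14,0,0,0,1,0,0,-0.14,0,0,0,1,0,0,-0.14,0,0,0,1,0,0,-0.14,0,0,0,1,0,0,-0.14,0,0,0,1,0,0,-0.14,0,0,0,1,0,0,-0.14,0,0,0,1,0,0,-0.14,0,0,0,1,0,0,-0.14,0,0,0,1,0,0,-0.14,0,0,0,1,0,0,-0.14,0,0,0,1,0,0,-0.14,0,0,0,1,0,0,-0.14,0,0,0,1,0,0,-0.14,0,0,0,1])

```text
time: 11.5
ee_pos: [0.5746, 0.144, 0.2518]
ee_rot: [0.001, 0.856, -0.516, -0.001]
force: [0.8, -0.1, -0.7]
gripper_width: 0.0873
gripper_force: 0.0
```

```bash
cat >> fx.py <<'E'
def down(a):
    a=np.radians(a); y=np.array([np.cos(a),np.sin(a),0]); z=np.array([0,0,-1.]); return np.stack([np.cross(y,z),y,z],1)
E
python3 - <<'E'
from fx import *
Rd=down(233.5); print(Rd[:,0])
go(np.array([.6197,.2605,.22])-.09*Rd[:,0],Rd)
E
```

```text
[ 0.80385686 -0.59482279  0.        ]
 seat coords now [  2.7  -0.6 206.1] turn(tool) [ 0.003  0.002 -0.448] shift in tool now [-163.1  -55.3   31.8] after turn [-123.1 -120.4   31.8] F [ 0.8 -0.1 -0.7] q [ 0.52  0.33 -0.07 -0.   -1.18 -0.03]
```

Emit:
apply_moves(plan=[0,0,-0.112,0,0,0,1,0,0,-0.112,0,0,0,1,0,0,-0.112,0,0,0,1,0,0,-0.112,0,0,0,1,0,0,0,-20,-20,5,1,0,0,0,-20,-20,5,1,0,0,0,-20,-20,5,1,0,0,0,-20,-20,5,1,0,0,0,-20,-20,5,1,0,0,0,-23,-20,5,1,0,0,0,0,0,0,1,0,0,0,0,0,0,1])

```text
time: 12.7
ee_pos: [0.5481, 0.3143, 0.2221]
ee_rot: [0.001, 0.949, -0.315, -0.001]
force: [0.5, -0.9, -0.7]
gripper_width: 0.0871
gripper_force: 0.0
```

```bash
python3 - <<'E'
from fx import *
im,d,c=shot('wrist','w5'); cv2.imwrite('pics/w5.png',im)
P=cloud(d,c); near=(np.hypot(P[...,0]-.61,P[...,1]-.27)<.07)&(d>0)
tb=P[near&(P[...,2]>.024)&(P[...,2]<.045)]; r=cv2.minAreaRect((tb[:,:2]*1000).astype(np.float32)); print('tab',len(tb),r,np.median(tb[:,2]))
m=near&(P[...,2]>.004)&(P[...,2]<.045)&(im.max(2)>110)
w=(P[m][:,:2]*1000).astype(np.float32); r=cv2.minAreaRect(w); print('washer',r)
a=np.radians(143.5); ax=np.array([np.cos(a),np.sin(a)]); t=tb[:,:2].mean(0)*1000
print('along x from tab',((w-t)@ax).min(),((w-t)@ax).max(),'y',((w-t)@[-ax[1],ax[0]]).min(),((w-t)@[-ax[1],ax[0]]).max())
Rd=down(233.5)
go(np.array([t[0]/1000,t[1]/1000,.036]),Rd)
E
```

```text
tab 308 ((620.94921875, 261.1532287597656), (9.561578750610352, 25.552448272705078), 53.442440032958984) 0.0311977478828857
washer ((598.4213256835938, 276.9510498046875), (52.95323944091797, 85.90318298339844), 53.133426666259766)
along x from tab -15.38601612367612 70.61152164818942 y -26.061630675497344 26.904835432210138
 seat coords now [-152.3  -57.7  262. ] turn(tool) [ 0.002  0.001 -0.005] shift in tool now [ 89.8  -1.4 186.6] after turn [ 89.7  -0.5 186.7] F [-0.6  0.7 -0.4] q [ 0.78  0.41 -0.01 -0.   -1.15  0.15]
```

View pics/w5.png

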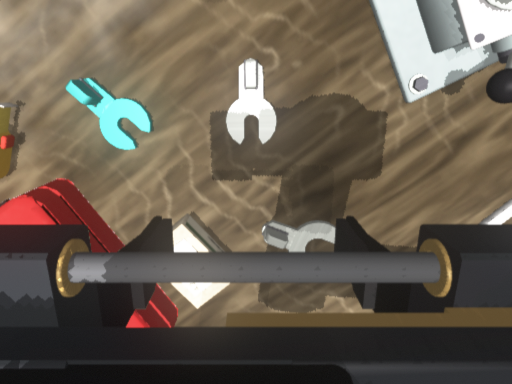

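The view shows the right washer at (251,105) with its tab up at (250,73). The turquoise look-alike is at (115,115) and the wide washer at (300,238). I'll descend and grip the tab.

Emit:
apply_moves(plan=[0,0,-0.004,30,0,10,1,0,0,0,30,-0.5,10,1,0,0,0,30,-0.5,10,1,0,0,0,0,0,35,1,0,0,0,0,0,35,1,0,0,0,0,0,35,1,0,0,0,0,0,30,1,0,0,0,0,0,15,1,0,0,0,0,0,7,1,0,0,0,0,0,0,0,0,0,0,0,0,0,0,0,0,0,0,0,0,0,0,0,0,0,0,0,0,0,0,0,0,0,0,0,0,0,0,0,0,0,0,0,0,0,0,0,0,0,0,0,0,0,0,0,0], newtons=40)

```text
time: 14.45
ee_pos: [0.6217, 0.2623, 0.0369]
ee_rot: [-0.0, 0.95, -0.314, -0.0]
force: [-0.7, -0.9, 0.4]
gripper_width: 0.0311
gripper_force: 0.0
```

```bash
python3 - <<'E'
from fx import *
s=manip.state(); print(s['gripper_width'],s['gripper_force'])
go(np.array([.6209,.2612,.036]),down(233.4))
E
```

```text
0.031147074482189775 0.0
 seat coords now [-213.    23.8   82.5] turn(tool) [-0.001  0.     0.001] shift in tool now [-0.   1.3  0.9] after turn [-0.   1.3  0.9] F [-0.7 -0.9  0.4] q [ 0.64  0.66 -0.09 -0.   -0.82  0.3 ]
```

Emit:
apply_moves(plan=[0,0,0,0,1.2,0,0,0,0,0,0,0,0,0,0,0,0,0,0,0,0,0,0,0,0,0,0,0,0,0,0,0,0,0,0,0,0,0,0,0,0,0,0,0,0,0,0,0,0])

```text
time: 15.15
ee_pos: [0.6211, 0.2613, 0.0369]
ee_rot: [-0.0, 0.95, -0.313, -0.0]
force: [0.1, 0.1, -0.4]
gripper_width: 0.0096
gripper_force: 40.0
```

Emit:
apply_moves(plan=[0,0,0,0,0,-15,0,0,0,0,0,0,-40,0,0,0,0,0,0,-45,0,0,0,0,0,0,-45,0,0,0,0,0,0,-45,0,0,0,0,0,0,-30,0,0,0,0.14,0,0,0,0,0,0,0.14,0,0,0,0,0,0,0.14,0,0,0,0,0,0,0.14,0,0,0,0,0,0,0.14,0,0,0,0,0,0,0.14,0,0,0,0,0,0,0.14,0,0,0,0,0,0,0.138,0,0,0,0,0,0,0,0,0,0,0])

```text
time: 16.65
ee_pos: [0.6207, 0.2609, 0.2578]
ee_rot: [0.001, -0.639, 0.769, 0.0]
force: [-0.2, 0.2, -1.4]
gripper_width: 0.0098
gripper_force: 40.0
```

```bash
echo 'RW=np.stack([SF[:,0],-SF[:,1],-SF[:,2]],1)' >> fx.py; python3 - <<'E'
from fx import *
go(seat(115,0,140),RW); print(seat(115,0,140)); go(seat(115,0,140),down(169.35))
E
```

```text
seat coords now [-101.2   23.1  273. ] turn(tool) [-0.     0.525  0.001] shift in tool now [253.7  23.4   6.7] after turn [216.2  23.1 133. ] F [-0.2  0.2 -1.4] q [ 0.64  0.46  0.16 -0.   -1.26 -0.82]
[0.55113096 0.01581683 0.25074356]
 seat coords now [-101.2   23.1  273. ] turn(tool) [-0.     0.001  0.001] shift in tool now [253.7  23.4   6.7] after turn [253.7  23.1   7.1] F [-0.2  0.2 -1.4] q [ 0.64  0.46  0.16 -0.   -1.26 -0.82]
```

Emit:
apply_moves(plan=[0,0,0,31.7,2.9,0,0,0,0,0,31.7,2.9,0,0,0,0,0,31.7,2.9,0,0,0,0,0,31.7,2.9,0,0,0,0,0,31.7,2.9,0,0,0,0,0,31.7,2.9,0,0,0,0,0,31.7,2.9,0,0,0,0,0,31.7,3,0,0,0,0.131,0,0,0,0,0,0,0.131,0,0,0,0,0,0,0.131,0,0,0,0,0,0,0.131,0,0,0,0,0,0,0,0,0,0,0,0,0,0,0,0,0,0,0])

```text
time: 18.05
ee_pos: [0.5514, 0.0166, 0.2565]
ee_rot: [-0.199, -0.618, 0.743, -0.164]
force: [0.4, 0.5, -1.8]
gripper_width: 0.0101
gripper_force: 40.0
```

```bash
python3 - <<'E'
from fx import *
go(seat(107,0,67),RW)
im,d,c=shot('wrist','w6'); P=cloud(d,c); cv2.imwrite('pics/w6.png',im)
E
```

```text
seat coords now [1.172e+02 1.000e-01 1.454e+02] turn(tool) [-0.     0.002  0.003] shift in tool now [-10.    0.1  78.4] after turn [-10.2   0.1  78.4] F [ 0.4  0.5 -1.8] q [ 0.51  0.36 -0.25  0.4  -1.33 -0.86]
```

View pics/w6.png

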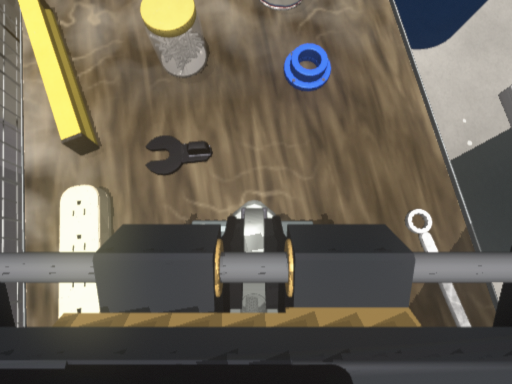

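The tail sits straight in the jaws at (254,215), on the tool's centre line. I'll bring the washer down level with the gap.

Emit:
apply_moves(plan=[0,0,0.003,-5,0,26,0,0,0,0,-5,0,26,0,0,0,0,0,0,20,0,0,0,0,0,0,6,0,0,0,0,0,0,0,0,0,0,0,0,0,0,0])

```text
time: 18.7
ee_pos: [0.5469, -0.0135, 0.1856]
ee_rot: [-0.197, -0.616, 0.745, -0.166]
force: [0.5, 0.6, -0.8]
gripper_width: 0.0093
gripper_force: 40.0
```

```bash
python3 - <<'E'
from fx import *
go(seat(87,0,67),RW)
im,d,c=shot('scene','s6'); a=[proj(seat(x,0,z),c) for x,z in((0,54),(60,32))]; print(a)
cv2.imwrite('pics/s6.png',cv2.resize(im[170:240,200:300],None,fx=8,fy=8,interpolation=cv2.INTER_CUBIC))
E
```

```text
seat coords now [108.1   1.2  68.7] turn(tool) [-0.003  0.003 -0.004] shift in tool now [-21.1   1.3   1.8] after turn [-21.1   1.2   1.7] F [ 0.5  0.6 -0.8] q [ 0.46  0.4  -0.39  0.45 -1.15 -0.91]
[(np.float64(240.54029197090637), np.float64(187.62882901678893)), (np.float64(250.6031278976182), np.float64(189.98938857521398))]
```

Emit:
apply_moves(plan=[0,0,-0.003,0,1,2,0,0,0,0,-12,0,0,0,0,0,0,-12,0,0,0,0,0,0,-8,0,0,0,0,0,0,0,0,0,0,0,0,0,0,0,0,0])

```text
time: 19.35
ee_pos: [0.5502, 0.0136, 0.1662]
ee_rot: [-0.199, -0.617, 0.743, -0.165]
force: [1.0, 0.4, -0.2]
gripper_width: 0.0097
gripper_force: 40.0
```

```bash
python3 - <<'E'
from fx import *
go(seat(47,0,66),RW)
E
```

```text
seat coords now [74.8 -0.5 65.6] turn(tool) [-0.001  0.001  0.002] shift in tool now [-27.8  -0.6  -0.4] after turn [-27.8  -0.5  -0.4] F [ 1.   0.4 -0.2] q [ 0.5   0.44 -0.38  0.44 -1.14 -0.95]
```

Emit:
apply_moves(plan=[0,0,0,0,-0.5,-0.6,0,0,0,0,-8,0,0,0,0,0,0,-8,0,0,0,0,0,0,-6,0,0,0,0,0,0,0,0,0,0,0,0,0,0,0,0,0])

```text
time: 19.95
ee_pos: [0.5541, 0.0321, 0.1557]
ee_rot: [-0.199, -0.617, 0.743, -0.165]
force: [1.4, 0.7, -1.1]
gripper_width: 0.0093
gripper_force: 40.0
```

```bash
python3 - <<'E'
from fx import *
go(seat(47,0,66),RW)
E
```

```text
seat coords now [53.1 -0.1 65.9] turn(tool) [-0.001  0.001  0.001] shift in tool now [-6.1 -0.1 -0.1] after turn [-6.1 -0.1 -0.1] F [ 1.4  0.7 -1.1] q [ 0.53  0.46 -0.37  0.43 -1.14 -0.97]
```

Emit:
apply_moves(plan=[0,0,0,-3,0,0,0,0,0,0,-3,0,0,0,0,0,0,-1,0,0,0,0,0,0,0,0,0,0])

```text
time: 20.35
ee_pos: [0.5551, 0.0378, 0.1524]
ee_rot: [-0.199, -0.617, 0.743, -0.165]
force: [1.5, 0.2, -0.6]
gripper_width: 0.0101
gripper_force: 39.9
```

```bash
python3 - <<'E'
from fx import *
go(seat(47,0,66),RW); s=manip.state(); print(SF.T@s['force'])
E
```

```text
seat coords now [46.5 -0.1 66. ] turn(tool) [-0.001  0.001  0.001] shift in tool now [ 0.5 -0.1 -0. ] after turn [ 0.5 -0.1 -0. ] F [ 1.5  0.2 -0.6] q [ 0.54  0.47 -0.36  0.43 -1.14 -0.98]
[-0.66475072  1.42145117 -0.30517501]
```

Emit:
apply_moves(plan=[0,0,0,0,0,1,0,0,0,0,-1,0,0,0,0,0,0,-1,0,0,0,0,0,0,0,0,0,0])

```text
time: 20.75
ee_pos: [0.5555, 0.0389, 0.1513]
ee_rot: [-0.199, -0.617, 0.743, -0.166]
force: [0.2, 0.2, 4.5]
gripper_width: 0.0101
gripper_force: 40.0
```

```bash
python3 - <<'E'
from fx import *
go(seat(47,0,66),RW); s=manip.state(); print(SF.T@s['force'])
E
```

```text
seat coords now [45.   0.  65.6] turn(tool) [-0.001  0.     0.001] shift in tool now [ 2.   0.  -0.4] after turn [ 2.   0.  -0.4] F [0.2 0.2 4.5] q [ 0.54  0.47 -0.36  0.43 -1.14 -0.98]
[2.01025698 0.16124417 4.00025299]
```

The washer is home: it touches the stud along x and the hub along z. I'll release and back off along the stud's axis.

Emit:
apply_moves(plan=[0,0,0,0,0,0,0.5,0,0,0,0,0,0,0.5,0,0,0,0,0,0,0.5,0,0,0,0,0,0,0.5,0,0,0,0,0,-20,0.5,0,0,0,0,0,-30,0.5,0,0,0,0,0,-30,0.5,0,0,0,0,0,-30,0.5,0,0,0,-60,0,0,0.5,0,0,0,-60,0,0,0.5])

```text
out of range; nothing moved
```

Emit:
apply_moves(plan=[0,0,0,0,0,0,0.5,0,0,0,0,0,0,0.5,0,0,0,0,0,0,0.5,0,0,0,0,0,0,0.5,0,0,0,0,0,-20,0.5,0,0,0,0,0,-35,0.5,0,0,0,0,0,-35,0.5,0,0,0,0,0,-30,0.5,0,0,0,0,0,0,0.5])

```text
time: 21.65
ee_pos: [0.5683, 0.1001, 0.2581]
ee_rot: [-0.195, -0.618, 0.744, -0.166]
force: [0.3, 0.4, -0.0]
gripper_width: 0.0433
gripper_force: 0.0
```

```bash
python3 - <<'E'
from fx import *
go(seat(47,0,166),RW); s=manip.state(); print(s['gripper_width'])
E
```

```text
seat coords now [ 44.1   1.3 189.4] turn(tool) [-0.007  0.006 -0.   ] shift in tool now [ 3.   1.5 23.3] after turn [ 2.9  1.3 23.4] F [ 0.3  0.4 -0. ] q [ 0.62  0.42 -0.13  0.36 -1.41 -0.93]
0.0433372055356863
```

Emit:
apply_moves(plan=[0,-0.13,0,0,0,-10,0,0,-0.131,0,0,0,-10,0,0,-0.131,0,0,0,0,0,0,-0.131,0,0,0,0,0,0,0,0,0,0,0,0])

```text
time: 22.15
ee_pos: [0.5674, 0.1043, 0.2734]
ee_rot: [0.002, -0.637, 0.771, 0.001]
force: [0.6, -0.6, 1.1]
gripper_width: 0.0112
gripper_force: 0.0
```

```bash
python3 - <<'E'
from fx import *
go(np.array([.4941,.1128,.160]),down(169.35))
E
```

```text
seat coords now [ 48.4  -0.3 204.6] turn(tool) [-0.001  0.003 -0.003] shift in tool now [  5.9  73.7 113.3] after turn [  5.2  73.6 113.4] F [ 0.6 -0.6  1.1] q [ 0.46  0.28 -0.07 -0.   -1.21 -0.65]
```

Emit:
apply_moves(plan=[0,0.003,-0.003,1,15,0,0,0,0,0,1,15,0,0,0,0,0,1,15,0,0,0,0,0,1,15,0,0,0,0,0,1,14,0,0,0,0,0,0,0,0,0,0,0,0,0,0,0,0])

```text
time: 22.85
ee_pos: [0.4942, 0.1152, 0.2723]
ee_rot: [-0.001, -0.64, 0.768, -0.001]
force: [0.6, 0.7, 0.1]
gripper_width: 0.0007
gripper_force: 0.0
```

```bash
python3 - <<'E'
from fx import *
go(np.array([.4941,.1128,.160]),down(169.35))
im,d,c=shot('wrist','w7'); P=cloud(d,c); a=((P-SO)@SF)*1000
m=(d>0)&(abs(a[...,1])<40)&(abs(a[...,0])<70)
w=a[m&(a[...,2]>33)&(a[...,2]<39)]; print('washer top',len(w),w.min(0),w.max(0),np.median(w,0))
t=a[m&(a[...,2]>55)&(a[...,2]<66)&(a[...,0]>20)]; print('tab',len(t),t.min(0),t.max(0)) if len(t) else 0
b=P[(d>0)&(im.max(2)<70)&(np.hypot(P[...,0]-.494,P[...,1]-.113)<.03)&(P[...,2]>.08)&(P[...,2]<.13)]; print('ball',len(b),b.min(0) if len(b) else '',b.max(0) if len(b) else '')
cv2.imwrite('pics/w7.png',im)
E
```

```text
seat coords now [ 50.3 -74.3 202.2] turn(tool) [-0.    -0.004  0.005] shift in tool now [  1.9  -0.3 112.3] after turn [  2.4  -0.3 112.3] F [0.6 0.7 0.1] q [ 0.55  0.17 -0.23  0.   -1.17 -0.73]
washer top 1913 [-24.77952526 -27.80687888  33.00103246] [62.12602051 25.51894255 38.99192424] [12.33536053 -8.69811337 35.80947322]
tab 407 [33.2999403  -6.99217974 55.15729513] [59.56115157  3.30195553 61.96345414]
ball 531 [0.48165018 0.09970235 0.10117707] [0.50633338 0.12413551 0.11435077]
```

View pics/w7.png

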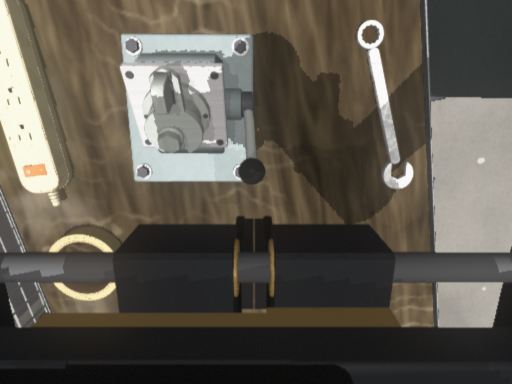

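The last picture shows the washer round the stud under the head at (172,125), its tab up the slope at (163,88), and the ball at (252,172). I'll close in on the ball from above.

Emit:
apply_moves(plan=[0,0,0.003,2,0,30,0,0,0,0,0,0,35,0,0,0,0,0,0,35,0,0,0,0,0,0,26,0,0,0,0,0,0,0,0,0,0,0,0,0,0,0])

```text
time: 23.5
ee_pos: [0.4946, 0.1127, 0.1467]
ee_rot: [-0.001, -0.639, 0.769, -0.001]
force: [-0.3, 0.2, 0.8]
gripper_width: 0.0004
gripper_force: 0.0
```

```bash
python3 - <<'E'
from fx import *
go(np.array([.4941,.1125,.139]),down(169.35))
E
```

```text
seat coords now [-10.4 -73.4  92.3] turn(tool) [-0.    -0.004  0.001] shift in tool now [0.3 0.5 7.7] after turn [0.3 0.5 7.7] F [-0.3  0.2  0.8] q [ 0.55  0.29 -0.42  0.   -0.86 -0.73]
```

Emit:
apply_moves(plan=[0,0,0,0,0,8,0,0,0,0,-4.5,0,4.5,0,0,0,0,-4.2,0,4.5,0,0,0,0,-4.7,0,6,0,0,0,0,-4.3,0,7,0,0,0,0,-3.5,0,7,0,0,0,0,-3.2,0,7.2,0,0,0,0,0,0,0,0])

```text
time: 24.3
ee_pos: [0.5001, 0.1387, 0.1032]
ee_rot: [0.001, -0.639, 0.769, -0.001]
force: [1.0, 1.1, 1.9]
gripper_width: 0.0006
gripper_force: 1.1
```

```bash
python3 - <<'E'
from fx import *
u=np.array([.185,.983])*.0846; go(np.array([.483+u[0],.0533+u[1],.1028]),down(169.35))
im,d,c=shot('top','t7'); 
E
```

```text
seat coords now [-55.2 -72.9  67.8] turn(tool) [-0.004  0.     0.003] shift in tool now [2.4 1.  0.4] after turn [2.4 1.  0.4] F [1.  1.1 1.9] q [ 0.58  0.36 -0.44  0.   -0.76 -0.77]
```

Emit:
apply_moves(plan=[0,0,0,-1,1,7.5,0,0,0,0,-1,0,7.5,0,0,0,0,-1,0,7.5,0,0,0,0,0,0,7.5,0,0,0,0,0,0,4,0,0,0,0,0,0,3,0,0,0,0,0,0,0,0])

```text
time: 25.05
ee_pos: [0.4982, 0.1398, 0.0661]
ee_rot: [-0.001, -0.639, 0.769, -0.001]
force: [-0.7, 3.2, 11.4]
gripper_width: 0.0006
gripper_force: 5.5
```

```bash
python3 - <<'E'
from fx import *
u=np.array([.185,.983])*.0898; go(np.array([.483+u[0],.0533+u[1],.0664]),down(169.35))
E
```

```text
seat coords now [-74.4 -74.9  36.2] turn(tool) [-0.001 -0.003  0.002] shift in tool now [-2.  -1.1 -0.3] after turn [-2.  -1.1 -0.3] F [-0.7  3.2 11.4] q [ 0.59  0.42 -0.48  0.   -0.67 -0.78]
```

Emit:
apply_moves(plan=[0,0,0,0,0,2,0,0,0,0,0,0,2,0,0,0,0,0,0,0,0])

```text
time: 25.35
ee_pos: [0.4984, 0.1399, 0.0654]
ee_rot: [-0.0, -0.64, 0.769, -0.002]
force: [-8.3, 2.5, 32.1]
gripper_width: 0.0005
gripper_force: 16.5
```

At the stop: the force rises but the ball no longer moves. I'll back off straight up and check.

Emit:
apply_moves(plan=[0,0,0,0,0,-5,0,0,0,0,0,0,-20,0,0,0,0,0,0,-40,0,0,0,0,0,0,-45,0,0,0,0,0,0,-45,0,0,0,0,0,0,-45,0,0,0,0,0,0,0,0,0,0,0,0,0,0,0])

```text
time: 26.15
ee_pos: [0.4965, 0.1391, 0.2604]
ee_rot: [-0.003, -0.638, 0.77, -0.0]
force: [0.3, -0.2, -1.1]
gripper_width: 0.0008
gripper_force: 0.0
```

```bash
python3 - <<'E'
from fx import *
im,d,c=shot('wrist','w8'); P=cloud(d,c); a=((P-SO)@SF)*1000
m=(d>0)&(abs(a[...,1])<40)&(abs(a[...,0])<70)
w=a[m&(a[...,2]>33)&(a[...,2]<39)]; print('washer',w.min(0),w.max(0),np.median(w,0))
t=a[m&(a[...,2]>55)&(a[...,2]<66)&(a[...,0]>20)]; print('tab',t.min(0),t.max(0))
h=a[m&(np.hypot(a[...,0],a[...,1])<10)&(a[...,2]>39)]; print('head top',np.percentile(h[:,2],[50,90]))
b=P[(d>0)&(im.max(2)<70)&(np.hypot(P[...,0]-.4996,P[...,1]-.1419)<.035)&(P[...,2]>.015)&(P[...,2]<.13)]; print('ball',len(b),b.min(0),b.max(0))
im,d,c=shot('top','t8'); P=cloud(d,c); 
for n,(u,v) in dict(jar=(335,153),tin=(364,203)).items(): print(n,P[v,u])
E
```

```text
washer [-24.68676793 -28.05803064  33.00006831] [62.07672199 25.71794936 38.99957002] [11.95106477 -8.5211316  35.83076918]
tab [33.65656677 -7.13305847 55.00224286] [59.54648197  3.61834425 61.64510666]
head top [47.33530654 48.42444685]
ball 355 [0.48675299 0.12974422 0.02685779] [0.51169515 0.15349231 0.0420237 ]
jar [ 0.59353942 -0.27928825  0.09029449]
tin [ 0.43618654 -0.37402925  0.07139309]
```

```bash
python3 -c "
from rig import manip
print(manip.finish_job())"
```

```text
the job is handed in; nothing more can be done
None
```

The hub is clamped and the job is handed in at about 26 s: the hub sits flat on the seat, the close-fitting washer is fully home under the stud's head, and the lever is fully down with the head on the washer; the jar and tin have not moved, and the carton was never approached.

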